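Crack the release valve and lower the herb jar

TASK

The two jars on the counter stand on raised hydraulic lifts. Lower the jar of dark red dates slowly to the bottom by cracking open the release valve of its own lift: turn the black T-handle anticlockwise about an eighth of a turn, certainly less than a quarter, and let go. Leave the green jar up, and touch neither jar.

Things in the scene. Friction and masses are not known exactly. Their poses are not given: they have to be found in the camera images.
- red_lift_grip (a point): Centre of the black T-handle bar (62 long, 14 thick, 30 mm high) of the release valve on the red jar's lift, 122 mm above the counter, on the valve's vertical axis. Site x runs along the bar, y across it, z up. The grey pump block's flat top (85 x 95 mm) lies 27 mm below this point. White marks on it: bar direction when shut; yellow: an eighth of a turn open. The green jar's lift is exactly alike.
- red_lift_valve (a joint): Angle of that T-handle, rad: 0 shut, grows anticlockwise seen from above, stop at 1.57. Starts 0 to 0.08, still tight. Oil begins to flow between 0.15 and 0.35; beyond that the platform sinks 50 mm by itself at 8 to 25 mm/s, whatever the angle. Turns with about 0.15 N m of friction and stays where it is left.
- red_jar: Closed jar of dark red dates, brass-coloured lid, cream band, 76 mm across, 90 mm high, loose on its lift's round platform (radius 70 mm), whose centre is 190 mm from the valve axis, away from the robot. Origin: centre of its underside, 136 mm above the counter when up, 86 mm when fully down; z up.
- green_jar: The same jar with green leaves, on the platform of the other lift, beside the first, underside 136 mm above the counter; it stays there. Origin: centre of its underside; z up.

How it is judged:
By the outcome, as a careful person would: the job done as asked, in the order asked, and still so for the second after the job is handed in, with the robot touching nothing.
It also fails if it takes over 35 s, if anything falls off the work surface, if the arm or the gripper's body presses on something with over 40 N, if the wrist force passes 120 N, or if a joint passes its speed limit or range.

ROBOT

A 7-joint arm with a two-finger parallel gripper is mounted at the origin on the work surface. World frame = base frame: x ahead of the robot, y to its left, z up, the work surface at z = 0. Lengths are in m, angles in rad, forces in N, time in s.
With the tool pointing down it reaches from about 0.4 to 0.9 m from the base axis. Payload 5.5 kg.
Tool frame: the origin (TCP) lies on the centre line of the jaws, within the pads' length; the fingertips stand 11 mm ahead of it and the grasp point (between the pads) lies 8 mm behind it; z points along the fingers, y is the direction in which the jaws open and shut (so a half turn about z gives the same grasp; the last joint's range is limited). The gripper opens to 85 mm and grips with 20 to 120 N. Pads are 22 mm wide; open, the fingers measure 114 mm over their backs; the gripper's body (76 mm by 85 mm) begins 54 mm behind the grasp point. The pads swing forward as they close: fully open they stand 13 mm farther back than shut.
Start: joints at [-1.08, 0.501, -0.427, 1.55, 0.221, 1.138, -0.21], TCP at [0.147, 0.633, 0.242] pointing down, gripper open.
Joint ranges: [-2.88, 2.88], [-0.31, 2.03], [-1.54, 1.56], [0.2, 2.42], [-1.41, 4.55], [0.19, 2.02], [-2.57, 2.57]. Speed limits (rad/s): [2.57, 2.57, 3.14, 3.14, 3.14, 3.14, 3.14].

INTERFACE

Orientations are given as [roll, pitch, yaw] about the fixed x, y, z axes, in that order (R = Rz(yaw) Ry(pitch) Rx(roll)).
In Python, from cell import ctrl, eyes, job gives the robot as it stands.
- The arm moves only by the tool apply_moves, never from a script. Its arguments are lists of equal length, an entry for each row: "delta_pos": the shift along the world's x, y, z in mm, a list of three; "twist": the turn about the world's z in degrees. In form: {"delta_pos": [[x, y, z], ...], "twist": [twist, ...]}. A call has 1 to 12 rows; each row is the pose to reach, as a shift and turn from the pose commanded when the call began; what a row does not reach only later rows make up. A row lasts 1/12 s, in which the tool goes at most 41.7 mm and 7.16 degrees, less where a joint would pass 70% of its speed; a pose out of reach is approached as far as the arm can. A call with a gripper value outside its range is refused whole. "claw" is the finger opening in mm, from 0 to 85.4, set as the call begins (left out, the last holds). The fingers move at their own pace and stop on an object; "grip_force" is the grip in N (left out, the last holds). Time passes only in rows, so rows that repeat a pose let the fingers close. It gives the time, the measured TCP pose, the force and the opening at its end, in the units of the state.
- ctrl.read_state(): the state, without advancing time (a new reading comes with each control period).
- eyes.read_camera(name): name is "scene" or "top" or "wrist"; returns (picture, depth): 384x512x3 uint8, red, green, blue; 384x512 float32, m along the optical axis (not along the pixel's ray), 0 where there is no reading.
- eyes.camera_info(name): a dict with "camera_matrix" (3x3 intrinsics, pixels), "D" ([k1, k2, p1, p2, k3] as OpenCV has them; the pictures are not rectified), "R" (3x3) and "t" (3): a world point X has camera coordinates R X + t. Camera axes: x right, y down, z forward; pixel columns grow to the right and rows downward; lengths in m; the calibration is good to about 2 mm. A picture is of the moment at which its call begins: read the wrist's pose just before it. camera_info takes no time and is no camera call; for the wrist camera it gives the pose at the moment of the call.
- job.job_done(): hands the job in, once; it reports no verdict.
The state is a dict: "time": time; "qpos": joint angles; "qvel": joint speeds; "joint_torque": joint torques, N m; "ee_pos": TCP position; "tool_rot": TCP orientation; "contact_force": force on the tool from outside, world axes, zero at the start; "moment": the same for the moment, N m; "finger_gap": finger opening in m.
Only numpy, scipy, OpenCV 4.12 (cv2) and the standard library are available. Lean on these libraries where they do the work, as an engineer would, in place of code of your own. Each camera call takes 0.05 s, during which the arm holds its last target.

## Working session

There is one attempt and no reset: what is moved stays moved. The work goes in short steps, Python scripts to look and compute and a tool call to move; the robot and the scene stay as the last step left them, time stands still between calls to the robot, and variables do not carry over. Pictures are saved under pics/ and viewed, and the job is handed in when it is done.

Besides the shell and the picture viewer there is one more tool, called in YAML: its name, and indented under it one key for each argument. apply_moves: Moves the arm, as the interface text tells. Its arguments: {"type":"object","properties":{"delta_pos":{"type":"array"},"twist":{"type":"array"},"claw":{"type":"number"},"grip_force":{"type":"number"}},"required":["delta_pos","twist"]}

```bash
mkdir -p pics; python3 - <<'E'
from cell import ctrl, eyes, job
import cv2,numpy as np
s=ctrl.read_state();print(s)
for n in ["scene","top"]:
    p,d=eyes.read_camera(n);cv2.imwrite(f"pics/{n}0.png",p[:,:,::-1]);np.savez(f"pics/{n}0.npz",p=p,d=d)
    i=eyes.camera_info(n);print(n,i)
E
```

```text
{'time': 0.0, 'qpos': array([-1.07979878,  0.50187833, -0.42679908,  1.55145205,  0.22078373,
        1.1382904 , -0.2103141 ]), 'qvel': array([ 0.00026308,  0.0009767 , -0.00045248, -0.00135355,  0.00013968,
       -0.00103456,  0.00097605]), 'joint_torque': array([-4.05356859e-04, -5.69530714e+01, -5.81646815e+00, -2.80934805e+01,
        1.06451454e-02,  1.20847931e-02, -2.40440500e-05]), 'ee_pos': array([0.14667145, 0.63254318, 0.24124005]), 'tool_rot': array([-3.13962135e+00, -9.38868938e-05,  2.91383627e+00]), 'contact_force': array([0.66156154, 0.43708117, 0.17283443]), 'moment': array([-0.02088116,  0.00133429,  0.01771387]), 'finger_gap': 0.0855067878144886}
scene {'camera_matrix': array([[430.82260963,   0.        , 256.18429957],
       [  0.        , 430.82260963, 188.76321159],
       [  0.        ,   0.        ,   1.        ]]), 'D': array([-0.16739428,  0.        ,  0.        ,  0.        ,  0.        ]), 'R': array([[ 0.6986844 ,  0.71542829, -0.0015753 ],
       [ 0.44921699, -0.44041511, -0.77732788],
       [-0.55681614,  0.54239921, -0.6290937 ]]), 't': array([-0.42159382, -0.1439527 ,  1.46731705])}
top {'camera_matrix': array([[403.26659598,   0.        , 257.17618853],
       [  0.        , 403.26659598, 195.20040525],
       [  0.        ,   0.        ,   1.        ]]), 'D': array([-0.07847433,  0.        ,  0.        ,  0.        ,  0.        ]), 'R': array([[ 0.02100126, -0.99977875, -0.00118336],
       [-0.98057015, -0.02036683, -0.19510862],
       [ 0.19504135,  0.0052579 , -0.98078093]]), 't': array([-0.01280143,  0.60321317,  0.97911776])}
```

View pics/scene0.png

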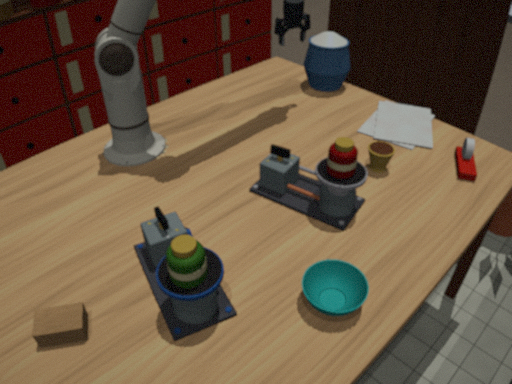

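View pics/top0.png

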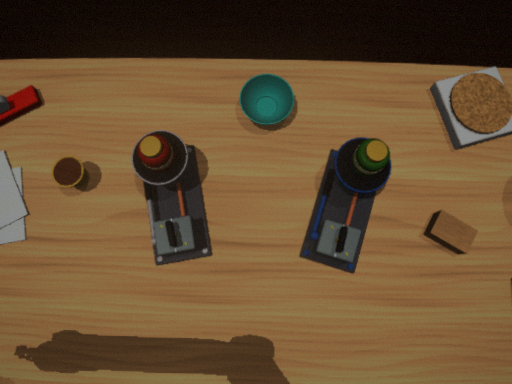

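The red jar is at top-view (155,150), with its handle at about (172,234). The green lift is on the right, with its handle at (342,238). Next I'll zoom in and measure the red handle.

```bash
cat > h.py <<'E'
import numpy as np,cv2
def ray(info,px,z):
    K,D,R,t=info["camera_matrix"],info["D"],info["R"],info["t"]
    u=cv2.undistortPoints(np.array(px,float).reshape(-1,1,2),K,D).reshape(-1,2)
    d=np.c_[u,np.ones(len(u))]@R
    c=-R.T@t
    return c+d*((z-c[2])/d[:,2])[:,None]
def proj(info,X):
    return cv2.projectPoints(np.array(X,float).reshape(-1,3),cv2.Rodrigues(info["R"])[0],info["t"],info["camera_matrix"],info["D"])[0].reshape(-1,2)
E
python3 - <<'E'
from cell import eyes
from h import *
z=np.load("pics/top0.npz");p=z["p"];d=z["d"]
c=p[205:270,140:220];cv2.imwrite("pics/topcrop.png",cv2.resize(c[:,:,::-1],None,fx=9,fy=9,interpolation=cv2.INTER_NEAREST))
i=eyes.camera_info("top")
v,u=np.mgrid[205:270,140:220]
dd=d[205:270,140:220]
un=cv2.undistortPoints(np.stack([u,v],-1).reshape(-1,1,2).astype(float),i["camera_matrix"],i["D"]).reshape(-1,2)
X=(np.c_[un,np.ones(len(un))]*dd.reshape(-1,1)-i["t"])@i["R"]
m=((X[:,2]>.12)&(X[:,2]<.15)).reshape(dd.shape)
dark=(c.max(2)<45)
print(m.sum(),np.histogram(X[:,2],bins=np.arange(0,.16,.01)))
for nm,mm in (("depth",m),("both",m&dark)):
    pts=np.c_[u[mm],v[mm]]; W=ray(i,pts,.137)
    r=cv2.minAreaRect((W[:,:2]*1000).astype(np.float32)); print(nm,len(W),W.mean(0),r, np.median(X[mm.ravel()],0))
    w,V=np.linalg.eigh(np.cov(W[:,:2].T));print("axis yaw",np.degrees(np.arctan2(V[1,1],V[0,1])))
E
```

```text
180 (array([1440, 1315,   27,   80,   84,  138,   32,   30,   39, 1085,   16,
         13,   20,  146,   14]), array([0.  , 0.01, 0.02, 0.03, 0.04, 0.05, 0.06, 0.07, 0.08, 0.09, 0.1 ,
       0.11, 0.12, 0.13, 0.14, 0.15]))
depth 180 [0.49316801 0.20115205 0.137     ] ((493.34942626953125, 201.23348999023438), (60.47519302368164, 16.805458068847656), 15.818171501159668) [0.49315051 0.20128202 0.13750114]
axis yaw -163.04035936636564
both 172 [0.49291102 0.20069787 0.137     ] ((493.45703125, 200.85366821289062), (60.47519302368164, 16.01590347290039), 15.818171501159668) [0.49312124 0.20114971 0.13759588]
axis yaw -163.5912074904844
```

View pics/topcrop.png

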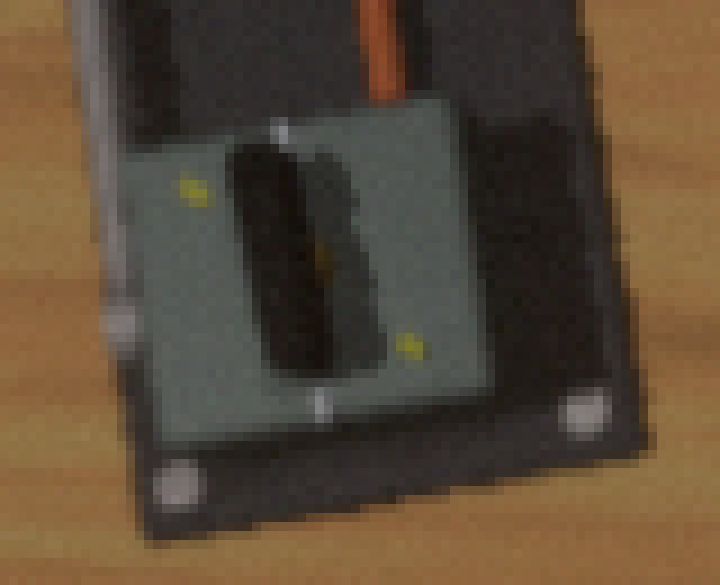

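```bash
python3 - <<'E'
from cell import eyes
from h import *
i=eyes.camera_info("top")
W=ray(i,[[140+281/9-.5,205+132/9-.5],[140+320/9-.5,205+405/9-.5],[140+195/9-.5,205+192/9-.5],[140+411/9-.5,205+346/9-.5]],.095)
print(W, W[:2].mean(0),W[2:].mean(0))
for a,b in((0,1),(2,3)):
  e=W[a]-W[b];print(np.degrees(np.arctan2(e[1],e[0])))
z=np.load("pics/scene0.npz");p=z["p"];j=eyes.camera_info("scene")
q=proj(j,[.493,.201,.137])[0];print(q)
u,v=q.astype(int);cc=p[v-25:v+30,u-35:u+35].copy()
cv2.imwrite("pics/sc.png",cv2.resize(cc[:,:,::-1],None,fx=9,fy=9,interpolation=cv2.INTER_NEAREST));print(u,v)
E
```

```text
[[0.53158709 0.21153001 0.095     ]
 [0.45749611 0.19647412 0.095     ]
 [0.51451679 0.234223   0.095     ]
 [0.47400775 0.17258554 0.095     ]] [0.4945416  0.20400206 0.095     ] [0.49426227 0.20340427 0.095     ]
11.486563877007367
56.6865014052194
[279.68297221 147.20514163]
279 147
```

View pics/sc.png

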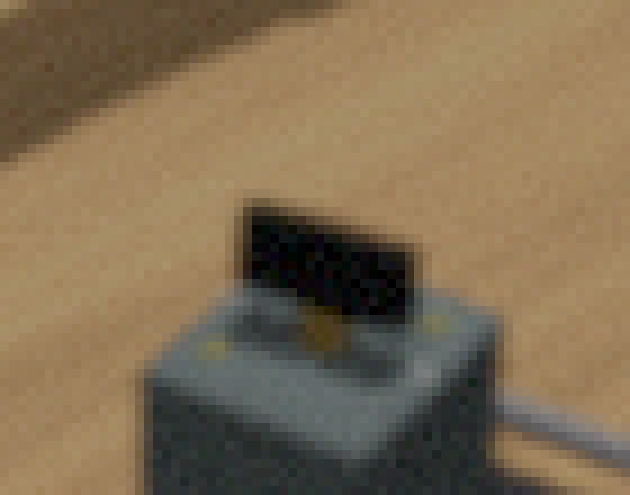

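apply_moves:
  delta_pos:
    - [30,-40,0]
    - [60,-80,0]
    - [90,-112,0]
    - [112,-144,0]
    - [136,-176,0]
    - [160,-208,0]
    - [184,-240,0]
    - [208,-272,0]
    - [232,-304,0]
    - [256,-330,0]
    - [270,-345,0]
    - [270,-345,0]
  twist: [3,6,9,12,15,18,21,24,27,29,29,29]

```text
time: 1.1
ee_pos: [0.4209, 0.2822, 0.2419]
tool_rot: [-3.139, 0.0, -2.873]
contact_force: [-0.1, -0.7, -0.8]
finger_gap: 0.0852
```

The scene crop confirms the handle sits where I projected it. The white marks give a shut direction of about 11.5° yaw, the yellow marks 56.7°, and the bar is now at about 15°. I'll check with the wrist camera before descending.

```bash
python3 - <<'E'
from cell import eyes,ctrl
from h import *
s=ctrl.read_state();print(s["qpos"],s["ee_pos"])
i=eyes.camera_info("wrist");p,d=eyes.read_camera("wrist")
cv2.imwrite("pics/w1.png",p[:,:,::-1]);np.savez("pics/w1.npz",p=p,d=d)
v,u=np.mgrid[0:384,0:512]
un=cv2.undistortPoints(np.stack([u,v],-1).reshape(-1,1,2).astype(float),i["camera_matrix"],i["D"]).reshape(-1,2)
X=(np.c_[un,np.ones(len(un))]*d.reshape(-1,1)-i["t"])@i["R"]
m=(X[:,2]>.128)&(X[:,2]<.146)&(d.ravel()>0)&(np.hypot(X[:,0]-.493,X[:,1]-.201)<.05)
print(m.sum())
if m.sum():
    pts=np.c_[u.ravel()[m],v.ravel()[m]];W=ray(i,pts,.137);print(W.mean(0),np.median(X[m],0),cv2.minAreaRect((W[:,:2]*1000).astype(np.float32)))
    w,V=np.linalg.eigh(np.cov(W[:,:2].T));print(np.degrees(np.arctan2(V[1,1],V[0,1])))
E
```

```text
[-0.32477324  0.23482665 -0.36885779  1.90668862  0.10196484  1.01868737
  1.10134005] [0.42090374 0.28222376 0.24185038]
610
[0.47344213 0.20032895 0.137     ] [0.47358573 0.20005969 0.13699272] ((475.31512451171875, 201.22596740722656), (35.44517517089844, 15.887243270874023), 15.170101165771484)
-171.748411378695
```

View pics/w1.png

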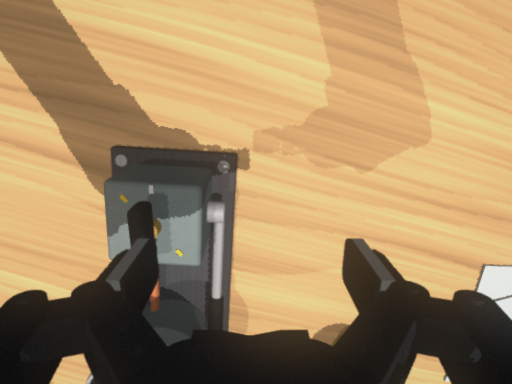

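apply_moves:
  delta_pos:
    - [24,-27,0]
    - [48,-54,0]
    - [73,-80,0]
    - [73,-80,-20]
    - [73,-80,-30]
    - [73,-80,-30]
    - [73,-80,-30]
  twist: [0,0,0,0,0,0,0]

```text
time: 1.73
ee_pos: [0.4878, 0.21, 0.2117]
tool_rot: [3.141, -0.003, -2.86]
contact_force: [0.2, 0.8, 0.0]
finger_gap: 0.0854
```

```bash
cat > wl.py <<'E'
import sys
from cell import eyes,ctrl
from h import *
n=sys.argv[1]
s=ctrl.read_state();print(s["qpos"],s["ee_pos"],np.degrees(s["tool_rot"]))
i=eyes.camera_info("wrist");p,d=eyes.read_camera("wrist")
cv2.imwrite(f"pics/{n}.png",p[:,:,::-1])
print("tcp proj",proj(i,[s["ee_pos"]]), "bar",proj(i,[.493,.201,.137]))
v,u=np.mgrid[0:384,0:512]
un=cv2.undistortPoints(np.stack([u,v],-1).reshape(-1,1,2).astype(float),i["camera_matrix"],i["D"]).reshape(-1,2)
X=(np.c_[un,np.ones(len(un))]*d.reshape(-1,1)-i["t"])@i["R"]
m=(X[:,2]>.130)&(X[:,2]<.144)&(d.ravel()>0)&(np.hypot(X[:,0]-.493,X[:,1]-.201)<.05)
print(m.sum())
if m.sum():
    pts=np.c_[u.ravel()[m],v.ravel()[m]];W=ray(i,pts,.137);print(W.mean(0),np.median(X[m],0),cv2.minAreaRect((W[:,:2]*1000).astype(np.float32)))
    w,V=np.linalg.eigh(np.cov(W[:,:2].T));print(np.degrees(np.arctan2(V[1,1],V[0,1])))
E
python3 wl.py w2
```

```text
[-0.198985    0.30972365 -0.3071284   1.88144719  0.11026223  0.96921551
  1.29738374] [0.48784795 0.21003574 0.21165869] [ 1.79947297e+02 -1.45818671e-01 -1.63858826e+02]
tcp proj [[250.54499232 254.42688652]] bar [[235.636885   206.38815234]]
1661
[0.48946578 0.20252646 0.137     ] [0.48861968 0.20254267 0.13718983] ((490.7987365722656, 202.88223266601562), (61.830379486083984, 13.627217292785645), 16.150009155273438)
-164.50936681283537
```

View pics/w2.png

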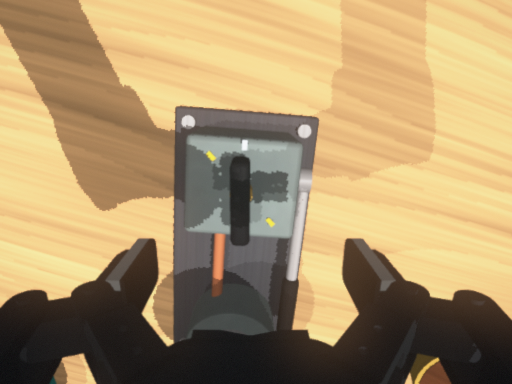

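apply_moves:
  delta_pos:
    - [0,0,0]
    - [0,0,0]
  twist: [0,0]

```text
time: 1.95
ee_pos: [0.4896, 0.2096, 0.2132]
tool_rot: [3.141, 0.001, -2.861]
contact_force: [1.2, 0.0, 0.5]
finger_gap: 0.0853
```

```bash
python3 wl.py w3
```

```text
[-0.19842929  0.30794586 -0.30590915  1.87977301  0.11081755  0.96882388
  1.29769507] [0.4896031  0.20956763 0.21318325] [ 1.79976063e+02  7.60681528e-02 -1.63930192e+02]
tcp proj [[250.61115437 254.36970504]] bar [[237.15217235 203.12047993]]
1652
[0.48983533 0.20254809 0.137     ] [0.48938019 0.20244224 0.13721608] ((490.6965026855469, 202.52542114257812), (61.231361389160156, 13.624382019042969), 16.12480354309082)
-164.41783846694125
```

apply_moves:
  delta_pos:
    - [1.5,-7.5,-15]
    - [1.5,-7.5,-35]
    - [1.5,-7.5,-55]
    - [1.5,-7.5,-70]
    - [1.5,-7.5,-82]
    - [1.5,-7.5,-90]
    - [1.5,-7.5,-95]
    - [1.5,-7.5,-95]
    - [1.5,-7.5,-95]
  twist: [0,0,0,0,0,0,0,0,0]
  claw: 40
  grip_force: 30

```text
time: 2.75
ee_pos: [0.4916, 0.201, 0.1177]
tool_rot: [3.141, 0.001, -2.863]
contact_force: [-0.5, -0.5, 1.0]
finger_gap: 0.04
```

```bash
python3 wl.py w4
```

```text
[-0.2122089   0.43688679 -0.27683719  1.95497843  0.16672893  0.77082085
  1.26505567] [0.49159389 0.20099419 0.11772728] [ 1.79992858e+02  3.22692190e-02 -1.64042248e+02]
tcp proj [[250.57360604 254.44341705]] bar [[249.71418419 279.97367933]]
5789
[0.48692998 0.20118615 0.137     ] [0.48693862 0.20176923 0.13724048] ((489.71710205078125, 202.15869140625), (53.20928192138672, 58.506866455078125), 52.195899963378906)
-164.20226522177683
```

View pics/w4.png

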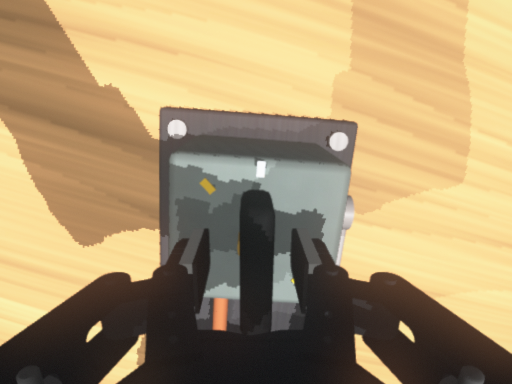

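The bar's centre (column about 257) sits about 2.5 mm right of the jaw centre (about 250), so I'll shift and then close.

apply_moves:
  delta_pos:
    - [-0.7,2.3,0]
    - [-0.7,2.3,0]
  twist: [0,0]

```text
time: 2.97
ee_pos: [0.491, 0.2038, 0.1181]
tool_rot: [3.141, 0.002, -2.863]
contact_force: [-0.0, 0.3, -0.5]
finger_gap: 0.04
```

apply_moves:
  delta_pos:
    - [0,0,0]
    - [0,0,0]
    - [0,0,0]
    - [0,0,0]
    - [0,0,0]
    - [0,0,0]
  twist: [0,0,0,0,0,0]
  claw: 8
  grip_force: 30

```text
time: 3.47
ee_pos: [0.4908, 0.2033, 0.1178]
tool_rot: [3.141, 0.001, -2.863]
contact_force: [-1.4, 0.5, 6.0]
finger_gap: 0.0145
```

apply_moves:
  delta_pos:
    - [0,0,0]
    - [0,0,0]
    - [0,0,0]
    - [0,0,0]
    - [0,0,0]
    - [0,0,0]
    - [0,0,0]
    - [0,0,0]
    - [0,0,0]
    - [0,0,0]
    - [0,0,0]
    - [0,0,0]
  twist: [3,6,10,14,18,22,26,30,34,37,39,39]

```text
time: 4.47
ee_pos: [0.4913, 0.2026, 0.1178]
tool_rot: [-3.141, 0.001, -2.182]
contact_force: [-1.3, -1.0, 5.6]
finger_gap: 0.0145
```

apply_moves:
  delta_pos:
    - [0,0,0]
    - [0,0,0]
    - [0,0,0]
    - [0,0,0]
  twist: [0,0,0,0]
  claw: 45

```text
time: 4.8
ee_pos: [0.4903, 0.2029, 0.117]
tool_rot: [3.141, -0.0, -2.183]
contact_force: [0.2, -0.9, 0.3]
finger_gap: 0.0453
```

apply_moves:
  delta_pos:
    - [0,0,10]
    - [0,0,25]
    - [0,0,45]
    - [0,0,70]
    - [0,0,95]
    - [0,0,120]
    - [-15,0,140]
    - [-30,0,150]
    - [-50,0,160]
    - [-70,0,160]
    - [-70,0,160]
    - [-70,0,160]
  twist: [0,0,0,0,0,0,0,0,0,0,0,0]

```text
time: 5.8
ee_pos: [0.4201, 0.2032, 0.2783]
tool_rot: [-3.14, 0.001, -2.181]
contact_force: [1.1, 0.2, 0.2]
finger_gap: 0.0446
```

```bash
cat > chk.py <<'E'
import sys
from cell import eyes,ctrl
from h import *
n=sys.argv[1]
s=ctrl.read_state();print(s["time"],s["ee_pos"],s["contact_force"])
out=[]
for c in("scene","top"):
    i=eyes.camera_info(c);p,d=eyes.read_camera(c);out.append(p[:,:,::-1])
    v,u=np.mgrid[0:384,0:512]
    un=cv2.undistortPoints(np.stack([u,v],-1).reshape(-1,1,2).astype(float),i["camera_matrix"],i["D"]).reshape(-1,2)
    X=(np.c_[un,np.ones(len(un))]*d.reshape(-1,1)-i["t"])@i["R"]
    for nm,cx,cy in(("red",.675,.245),("green",.645,-.26)):
        m=(np.hypot(X[:,0]-cx,X[:,1]-cy)<.08)&(d.ravel()>0)&(X[:,2]<.25)
        print(c,nm,"lid z",np.percentile(X[m,2],99), X[m&(X[:,2]>np.percentile(X[m,2],98.5)-.004)].mean(0))
cv2.imwrite(f"pics/{n}.png",cv2.resize(np.hstack(out),(800,300)))
cv2.imwrite(f"pics/{n}c.png",cv2.resize(out[1][120:270,120:400],None,fx=2.8,fy=2.8,interpolation=cv2.INTER_CUBIC))
E
python3 chk.py c1
```

```text
5.8 [0.42006265 0.20319638 0.27826224] [1.13243254 0.22624362 0.19345517]
scene red lid z 0.18853800343324567 [0.67813646 0.23792808 0.18735539]
scene green lid z 0.22494241286970557 [ 0.67863875 -0.26494847  0.22368727]
top red lid z 0.1910160939028381 [0.67749543 0.23966252 0.18930091]
top green lid z 0.22794254057870084 [ 0.67743013 -0.26330318  0.22615403]
```

View pics/c1.png

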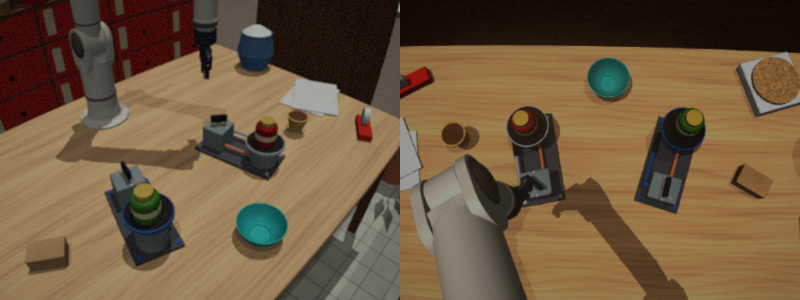

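The red jar's lid is at about 0.190 m, down from 0.226 m and still sinking. The green lid holds at 0.226 m. I'll wait and back the arm away.

apply_moves:
  delta_pos:
    - [-10,15,0]
    - [-20,30,0]
    - [-30,45,0]
    - [-35,60,0]
    - [-40,80,0]
    - [-40,100,0]
    - [-40,120,0]
    - [-40,140,0]
    - [-40,160,0]
    - [-40,180,0]
    - [-40,180,0]
    - [-40,180,0]
  twist: [0,0,0,0,0,0,0,0,0,0,0,0]

```text
time: 6.9
ee_pos: [0.3806, 0.384, 0.2766]
tool_rot: [3.14, -0.001, -2.181]
contact_force: [0.4, -1.0, -0.9]
finger_gap: 0.0447
```

apply_moves:
  delta_pos:
    - [0,0,0]
    - [0,0,0]
    - [0,0,0]
    - [0,0,0]
    - [0,0,0]
    - [0,0,0]
    - [0,0,0]
    - [0,0,0]
    - [0,0,0]
    - [0,0,0]
    - [0,0,0]
    - [0,0,0]
  twist: [0,0,0,0,0,0,0,0,0,0,0,0]

```text
time: 7.9
ee_pos: [0.3805, 0.3831, 0.2773]
tool_rot: [3.142, -0.0, -2.183]
contact_force: [0.6, 0.3, -0.8]
finger_gap: 0.0449
```

```bash
python3 chk.py c2
```

```text
7.9 [0.38052702 0.38305094 0.27732068] [ 0.6029553   0.34354632 -0.75615864]
scene red lid z 0.17660967045828566 [0.67820986 0.23768604 0.17512192]
scene green lid z 0.2248502728594039 [ 0.67885192 -0.26477677  0.22374214]
top red lid z 0.17918045757637777 [0.67747674 0.23977632 0.17714654]
top green lid z 0.22784498350128238 [ 0.67796046 -0.26340744  0.22608091]
```

apply_moves:
  delta_pos:
    - [0,0,0]
    - [0,0,0]
    - [0,0,0]
    - [0,0,0]
    - [0,0,0]
    - [0,0,0]
    - [0,0,0]
    - [0,0,0]
    - [0,0,0]
    - [0,0,0]
    - [0,0,0]
    - [0,0,0]
  twist: [0,0,0,0,0,0,0,0,0,0,0,0]

```text
time: 9.0
ee_pos: [0.3806, 0.383, 0.2773]
tool_rot: [-3.142, -0.0, -2.183]
contact_force: [0.2, -1.5, -0.1]
finger_gap: 0.0449
```

```bash
python3 chk.py c3
```

```text
9.0 [0.38055638 0.38299595 0.27730982] [ 0.17814037 -1.47339674 -0.09080993]
scene red lid z 0.17647815196582975 [0.67805734 0.23703906 0.17492086]
scene green lid z 0.22494411711456402 [ 0.67848143 -0.26474725  0.2236609 ]
top red lid z 0.17901560901841812 [0.67785228 0.24027946 0.17701063]
top green lid z 0.2276956757371255 [ 0.67781507 -0.26364163  0.22609048]
```

View pics/c3c.png

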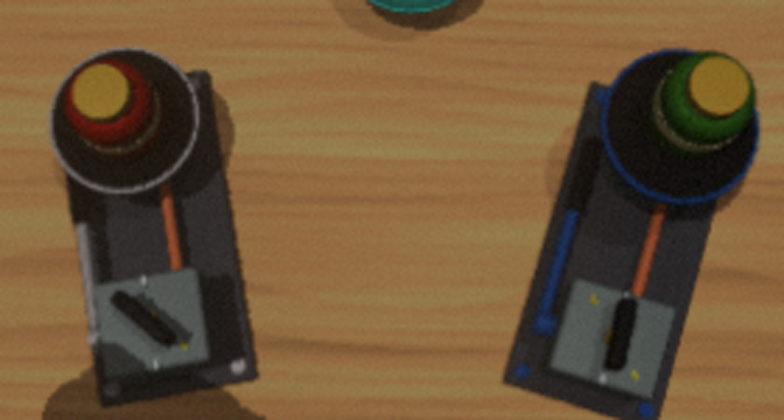

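The red lid is steady at 0.177 m, which is fully down. Its handle lies along the yellow marks, and the green handle is still shut with its jar up.

```bash
python3 -c "
from cell import job
print(job.job_done())"
```

```text
the job is handed in; nothing more can be done
None
```

The jar of dark red dates is fully down, and I handed the job in at 9 s of the 35 s allowed. I gripped the T-handle on its lift with 30 N, turned it 39° anticlockwise, let go and backed the arm away. By the marks, that leaves the valve about 43–44° open from shut, about an eighth of a turn.

**Red jar:** its lid went from about 226 mm (worked out from the stated heights) to 177 mm. Two readings a second apart agreed, so it has stopped. It is still upright on its platform.

**Handle:** in the last top picture it lies along the yellow marks.

**Green jar:** its lid stayed at 226 mm and its handle is still shut.

**Contact:** the arm only touched the red lift's handle. Measured forces stayed around 6 N at the readings I took.

**Disagreements:** the top and wrist cameras differed by about 2 mm on where the handle was. I corrected for this with a 2.4 mm shift before gripping. The scene camera reads lid heights about 2 mm lower than the top camera, which is within the calibration error. No checks failed.

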